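# Hang an empty reel on the slanted spindle of a wire winder

## Task

Get the wire winder ready: pick up the low, wide empty reel with the webbed hub (not the slim bobbin), slide it down onto the winder's slanted spindle along the spindle's axis, and turn it gently under light pressure until the drive pin drops into one of the reel's windows and the reel sits fully home, flat on the drive plate. Do not force it, leave the other things on the bench alone, and let go of the reel at the end.

Things in the scene. Friction and masses are not known exactly. Their poses are not given: they have to be found in the camera images.
- reel_mid (a point): Centre (on the axis, half-way up) of the loose dark-grey plastic reel, z along its axis. It lies flat on the bench: 64 mm diameter, 34 mm high, about 90 g. Each end has a flange whose rim is 6 mm high and 64 mm across; the barrel between them is 50 mm. Grip it across the rims from above. Both ends are alike; either may face down.
- reel_end (a point): Centre of the reel's end face, on its axis, 17 mm below reel_mid as it lies. A plain 16 mm bore goes right through. Between the hub (23 mm outside) and the barrel (46 mm inside) five straight radial webs, each 14 mm wide and as high as the reel, leave five equal windows, 72 degrees apart, open right through. One web lies along the reel's x axis.
- winder: Grey sloped console of the motor winder, screwed to the bench, 190 mm deep, 150 mm wide, 121 mm high at the back; origin at the centre of its underside, x from its low front edge to its high back. Its flat face with the spindle slopes up to the back at 30 degrees to the bench. The winder is delicate: more than 30 N on it is too much.
- spindle_foot: Root of the spindle, fixed to the winder: origin on the spindle's axis at the upper surface of the drive plate, z out along the spindle (up and towards the winder's low front, 30 degrees from vertical), y level. The plate is a disc of 52 mm diameter, its upper surface 14 mm clear of the sloped face. Fully home, the reel lies flat on it, reel_mid 17 mm from this origin along z.
- spindle_tip (a point): Tip of the spindle, on its axis, 55 mm from spindle_foot. The spindle is a steel rod of 13.5 mm diameter; its last 12 mm taper to 6 mm at the tip. Once the pin has dropped into a window, turning on only presses its side on a web, which rubs and holds the reel up: stop turning or ease back a little, then press it down.
- pin_level (a point): Point on the spindle's axis level with the end of the drive pin, 7 mm above the plate. It is a flat-ended steel pin, 5 mm diameter, parallel to the spindle and 18 mm from its axis, on the plate at any angle round the spindle (not measured). A web on the pin stops the reel 7 mm short of home. Plate, spindle and pin turn stiffly together (0.2 N m): a push over about 12 N may drag them round.
- bobbin_mid (a point): Bystander: centre of a slim dark-grey bobbin standing upright, 42 mm diameter, 60 mm high.
- flux_bottle: Bystander: small amber bottle with a white cap, 34 mm diameter, 75 mm high; origin at the centre of its underside.
- screwdriver: Bystander: screwdriver lying on the bench, 160 mm long, black handle; origin under its middle, x along it.
Not all that is in view belongs to the job. Leave any purple look-alike of the winder alone.

How it is judged (in metres and radians):
On the way:
1. the reel is threaded on the spindle (z of reel_mid in the frame of spindle_foot between 0 and 0.055 m and x of reel_mid in the frame of spindle_foot between -0.004 and 0.004 m and y of reel_mid in the frame of spindle_foot between -0.004 and 0.004 m and angle between the z axis of reel_mid and the z axis of spindle_foot, either way round below 0.15 rad), for 0.1 s.
At the end, for the whole second after the job is handed in: The reel is on the spindle, flat on the drive plate within 2 mm and 0.06 rad with the drive pin in one of its windows (its centre 17 mm +- 2 mm up the spindle and within 3 mm of the axis each way), released and at rest (z of reel_mid in the frame of spindle_foot between 0.015 and 0.019 m and x of reel_mid in the frame of spindle_foot between -0.003 and 0.003 m and y of reel_mid in the frame of spindle_foot between -0.003 and 0.003 m and angle between the z axis of reel_mid and the z axis of spindle_foot, either way round below 0.06 rad and linear speed of reel below 0.01 m/s); the robot touches nothing.
It fails at once if the reel or the robot pressed on the winder with more than 30 N (contact force between anything else and winder above 30 N).
It fails at once if a bystander (bobbin, bottle or screwdriver) was moved by more than 20 mm (distance of any of bobbin_mid, flux_bottle, screwdriver from where it was at the start of the episode above 0.02 m).
It also fails if it takes over 72 s, if anything falls off the work surface, if the arm or the gripper's body presses on something with over 40 N, if the wrist force passes 120 N, or if a joint passes its speed limit or range.

## Robot

A 7-joint arm with a two-finger parallel gripper is mounted at the origin on the work surface. World frame = base frame: x ahead of the robot, y to its left, z up, the work surface at z = 0. Lengths are in mm, angles in degrees, forces in N, time in s.
With the tool pointing down it reaches from about 400 to 750 mm from the base axis. Payload 19.5 kg.
Tool frame: the origin (TCP) lies midway between the tips of the shut fingers; the grasp point (between the pads) lies 19 mm behind it; z points along the fingers, y is the line along which they close (so a half turn about z gives the same grasp; the last joint's range is limited). The gripper opens to 85 mm and grips with 20 to 120 N. Pads are 22 mm wide; open, the fingers measure 114 mm over their backs; the gripper's body (76 mm by 85 mm) begins 54 mm behind the grasp point. The pads swing forward as they close: fully open they stand 13 mm farther back than shut.
Start: joints at [73.47, 40.479, -1.581, 85.061, 1.261, 54.483, -4.326], TCP at [140.467, -557.548, 198.268] pointing down, gripper open.
Joint ranges: [-155.06, 155.06], [-18.47, 123.98], [-90, 86.84], [0, 140.48], [-83.41, 263.41], [0, 116], [-161.91, 161.91]. Speed limits (degrees/s): [108.29, 108.29, 147.25, 147.25, 172.46, 172.46, 172.46].

## Interface

Orientations are given as a 3x3 rotation matrix whose columns are the frame's x, y, z axes.
In Python, from cell import r gives the robot as it stands.
- The arm moves only by the shell command python3 -m inch 'ROWS'. ROWS is JSON, a list of rows, each an object with "offset": the shift along the world's x, y, z in mm, a list of three; "delta_rot": the turn, a rotation vector about the world's x, y, z in degrees, a list of three; "fingers": the gripper command: -1 is shut, 1 is fully open, values between are in proportion. In form: [{"offset": [x, y, z], "delta_rot": [ax, ay, az], "fingers": fingers}, ...]. A call has 1 to 12 rows; each row shifts and turns the commanded pose from where the row before left it; what a row does not reach is not made up. A row lasts 1/10 s, in which the tool goes at most 50 mm and 8.59 degrees, less where a joint would pass 70% of its speed; a pose out of reach is approached as far as the arm can. A call is refused whole if a number of a shift passes 50 or a number of a turn 8.59, either way. A call with a gripper value outside its range is refused whole. The fingers move at their own pace and stop on an object; the grip force is fixed at half the most. Time passes only in rows, so rows that do not move let the fingers close. It gives the time, the measured TCP pose, the force, the opening and the grip force at its end, in the units of the state.
- r.observe(): the state, without advancing time (a new reading comes with each control period).
- r.camera(name): name is "side" or "top" or "wrist"; returns (picture, depth): 384x512x3 uint8, blue, green, red; 384x512 float32, mm along the optical axis (not along the pixel's ray), 0 where there is no reading.
- r.camera_model(name): a dict with "camera_matrix" (3x3 intrinsics, pixels), "k1" (the pictures are not rectified: a ray, as slopes to the right and down, at radius r is drawn at 1 + k1 r^2 times it, then the intrinsics apply), "view" (4x4, takes a point from world to camera coordinates). Camera axes: x right, y up, looking along -z (the intrinsics and any distortion apply to the point x, -y, -z); pixel columns grow to the right and rows downward; lengths in mm; the calibration is good to about 2 mm. A picture is of the moment at which its call begins: read the wrist's pose just before it. camera_model takes no time and is no camera call; for the wrist camera it gives the pose at the moment of the call.
- r.hand_in(): hands the job in; it is judged then, once.
Trained networks look in the newest picture that a camera, given by its name, has taken for a name from the list of things; names that differ only in an ending like _2 or _b are one class to them, and where a whole thing is asked for, a point or a joint stands for the part that bears it (a point fixed in the world has none). Each returns a list of dicts, best first, with "score" (0 to 1); they miss things now and then, are a little off and sometimes report something else, mostly with a low value. They report only what shows in the picture. A call takes as long as a camera call. They do not tell look-alikes from the thing itself.
- r.look_for(label, camera): "xy" ([column, row] in pixels, amid what is visible of it).
- r.silhouettes(label, camera): "pixels" (384x512 bool, what is visible of it) and "xy" ([column, row] in pixels, amid what is visible of it).
- r.place_of(label, camera): "xy" ([column, row] in pixels: a listed point, or the origin of a listed thing).
The state is a dict: "time": time; "q": joint angles; "dq": joint speeds; "effort": joint torques, N m; "tcp_pos": TCP position; "tcp_rot": TCP orientation; "ft_force": force on the tool from outside, world axes, zero at the start; "wrist_torque": the same for the moment, N m; "opening": finger opening in mm; "gripper_force": force on a finger pad.
Only numpy, scipy, OpenCV 4.12 (cv2) and the standard library are available. Lean on these libraries where they do the work, as an engineer would, in place of code of your own. Each camera call takes 0.05 s, during which the arm holds its last target. There are 200 camera calls.

## Working session

There is one attempt and no reset: what is moved stays moved. The work goes in short steps, Python scripts to look and compute and a shell command to move; the robot and the scene stay as the last step left them, time stands still between calls to the robot, and variables do not carry over. Pictures are saved under pics/ and viewed, at most 10 in all, crops included, and the job is handed in when it is done.

```bash
ls; mkdir -p pics
cat > h.py <<'E'
import numpy as np, cv2
from cell import r
def ray(m,xy):
    K=np.array(m["camera_matrix"]);k=m["k1"]
    d=np.array([(xy[0]-K[0,2])/K[0,0],(xy[1]-K[1,2])/K[1,1]]);u=d.copy()
    for _ in range(20): u=d/(1+k*(u@u))
    return u
def world(m,xy,dep):
    u=ray(m,xy);c=np.array([u[0]*dep,-u[1]*dep,-dep,1.])
    return (np.linalg.inv(np.array(m["view"]))@c)[:3]
def proj(m,p):
    c=np.array(m["view"])@np.append(p,1);u=np.array([c[0],-c[1]])/-c[2]
    u=u*(1+m["k1"]*(u@u));K=np.array(m["camera_matrix"])
    return u[0]*K[0,0]+K[0,2],u[1]*K[1,1]+K[1,2]
def onz(m,xy,z):
    V=np.linalg.inv(np.array(m["view"]));u=ray(m,xy);d=V[:3,:3]@np.array([u[0],-u[1],-1]);o=V[:3,3]
    return o+d*(z-o[2])/d[2]
E
python3 - <<'E'
from h import *
ims=[]
for c in ["top","side"]:
    im,d=r.camera(c);m=r.camera_model(c);ims.append(im.copy());np.save(c+".npy",d);cv2.imwrite(c+".png",im)
    for l in ["reel_mid","reel_end","winder","spindle_foot","spindle_tip","pin_level","bobbin_mid","flux_bottle","screwdriver"]:
        for h in r.place_of(l,c)[:3]:
            x,y=np.array(h["xy"]).round().astype(int);dd=d[min(y,383),min(x,511)]
            print(c,l,round(h["score"],2),np.round(h["xy"],1),world(m,h["xy"],dd).round(0) if dd>0 else None)
cv2.imwrite("pics/a.png",cv2.resize(np.vstack(ims),(800,1200))[:600]); cv2.imwrite("pics/b.png",cv2.resize(ims[1],(800,600)))
print(r.observe()["time"])
E
```

```text
pics
top reel_mid 0.76 [296.2 195.2] [ 522. -145.   -1.]
top reel_mid 0.34 [293.5 197.3] [ 517. -138.    0.]
top reel_end 0.58 [291.3 198. ] [ 510. -130.   35.]
top winder 0.73 [174.7 152.2] [616. 138.  92.]
top winder 0.61 [177.2 285.9] [312. 128. 109.]
top spindle_foot 0.8 [153.1 291.2] [301. 187.  89.]
top spindle_foot 0.57 [161.3 152.5] [613. 166. 105.]
top spindle_tip 0.69 [147.8 154.4] [600. 188. 140.]
top spindle_tip 0.66 [140.1 301.6] [282. 202. 142.]
top pin_level 0.89 [155.5 294.8] [294. 178. 104.]
top pin_level 0.75 [159.9 149.2] [620. 169. 108.]
top pin_level 0.49 [296.  195.2] [ 522. -144.   -1.]
top bobbin_mid 0.88 [378.5 222. ] [ 444. -328.   60.]
top bobbin_mid 0.62 [294.4 199.3] [ 506. -137.   35.]
top flux_bottle 0.67 [344.1 125.9] [ 680. -264.   48.]
top screwdriver 0.82 [292.7 113.3] [ 727. -144.   16.]
side reel_mid 0.66 [278.8 212.9] [ 510. -125.   27.]
side reel_end 0.8 [282.7 222. ] [ 493. -119.   12.]
side reel_end 0.15 [215.  181.5] [ 733. -137.   11.]
side winder 0.63 [272.  351.7] [278. 196.  82.]
side winder 0.17 [136.1 231. ] [611. 181. 106.]
side spindle_foot 0.76 [140.  231.7] [612. 172.  98.]
side spindle_foot 0.67 [268.8 334.6] [279. 203. 128.]
side spindle_tip 0.75 [266.6 329.6] [282. 206. 139.]
side spindle_tip 0.69 [130.4 219.9] [660. 161.  94.]
side pin_level 0.77 [270.6 333.6] [278. 202. 129.]
side pin_level 0.56 [137.3 233. ] [615. 177.  96.]
side bobbin_mid 0.8 [349.1 186.2] [ 440. -327.   33.]
side bobbin_mid 0.52 [131.8 221.5] [602. 190. 139.]
side flux_bottle 0.77 [258.8 171.7] [ 681. -257.    9.]
side screwdriver 0.76 [216.3 187.5] [ 721. -130.    1.]
1.0
```

View pics/a.png

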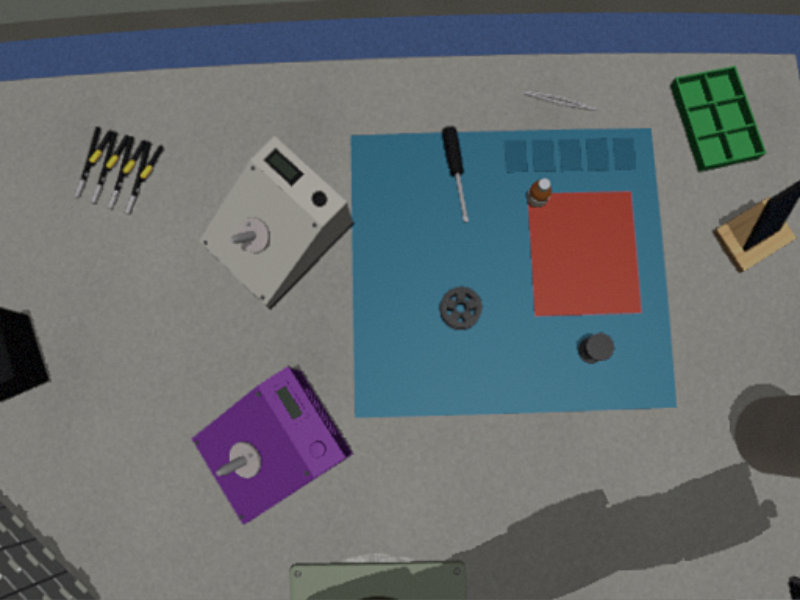

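View pics/b.png

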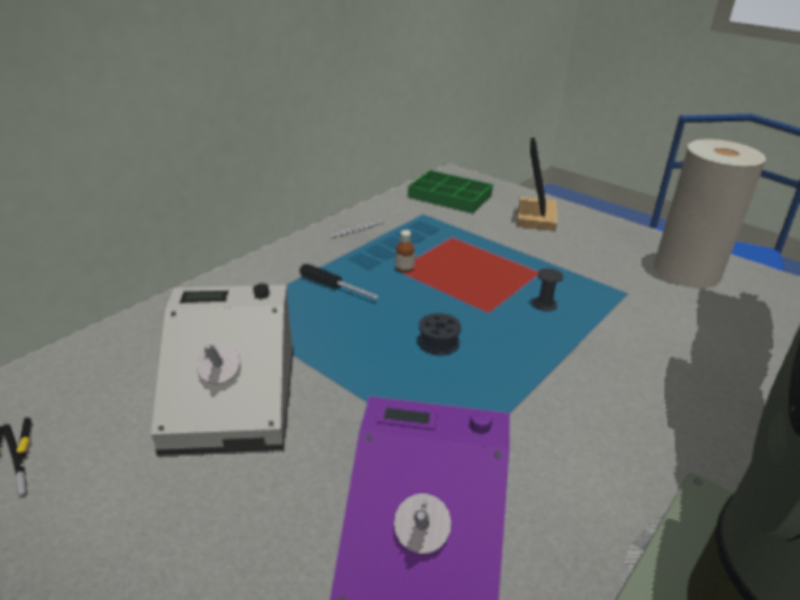

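Top view, grey winder at about (160,152) px with spindle tilted left and front; the purple look-alike at (150,295) is not the thing. Candidates for the reel: the low, wide spoked ring at (295,197) px, against the slim upright bobbin at (381,222). The ring fits the description; I'll confirm that in a crop and measure.

```bash
cat > meas.py <<'E'
from h import *
def cloud(m,d,mask):
    ys,xs=np.nonzero(mask&(d>0));return np.array([world(m,(x,y),d[y,x]) for x,y in zip(xs,ys)])
def winder(c,box=None):
    im,d=r.camera(c);m=r.camera_model(c)
    mask=np.zeros(d.shape,bool);x0,x1,y0,y1=box;mask[y0:y1,x0:x1]=1
    P=cloud(m,d,mask);P=P[(P[:,2]>25)]
    rng=np.random.default_rng(0);best=None
    for _ in range(1500):
        a=P[rng.choice(len(P),3,False)];n=np.cross(a[1]-a[0],a[2]-a[0]);L=np.linalg.norm(n)
        if L<500: continue
        n/=L;n*=np.sign(n[2])
        if not .8<n[2]<.92: continue
        k=np.abs((P-a[0])@n)<2
        if best is None or k.sum()>best.sum(): best=k
    Q=P[best];o=Q.mean(0);n=np.linalg.svd(Q-o)[2][2];n*=np.sign(n[2])
    h=(P-o)@n
    print(c,"n",n.round(4),"tilt",np.degrees(np.arccos(n[2])).round(2),"inl",best.sum())
    D=P[np.abs(h-14)<3.5]; S=P[(h>24)&(h<75)]
    return m,im,d,P,o,n,h,D,S
E
python3 - <<'E'
from meas import *
im=cv2.imread("top.png")
a=cv2.resize(im[170:250,260:410],None,fx=5,fy=5);b=cv2.resize(im[80:200,120:240],(400,400))
cv2.imwrite("pics/c.png",a)
for c,box in [("top",(125,230,85,200)),("side",(95,190,180,290))]:
    m,im,d,P,o,n,h,D,S=winder(c,box)
    e1=np.cross([0,0,1],n);e1/=np.linalg.norm(e1);e2=np.cross(n,e1)
    q=np.c_[(D-o)@e1,(D-o)@e2];w=np.median(q,0);q=q[np.linalg.norm(q-w,axis=1)<32]
    (x,y),rad=cv2.minEnclosingCircle(q.astype(np.float32))
    print("disc n",len(q),"mean",q.mean(0).round(1),"circ",round(x,1),round(y,1),rad, "foot",(o+e1*x+e2*y+14*n).round(1))
    s=np.c_[(S-o)@e1,(S-o)@e2,(S-o)@n];k=np.linalg.norm(s[:,:2]-[x,y],axis=1)<25;s=s[k];print("spindle pts",k.sum(),s.mean(0).round(1),s[:,2].max().round(1))
    for t in (15,30,45,60,75):
        kk=np.abs(s[:,2]-t)<7.5
        if kk.any():print(t,s[kk].mean(0).round(1),kk.sum())
m=r.camera_model("top");d=np.load("top.npy")
s=r.silhouettes("reel_mid","top")
for h_ in s[:2]: print("sil",h_["score"],h_["xy"],h_["pixels"].sum())
mask=np.zeros(d.shape,bool);mask[175:220,270:320]=1
Q=cloud(m,d,mask);Q=Q[np.abs(Q[:,2]-34)<5]
print("reel",len(Q),Q.mean(0).round(1),cv2.minEnclosingCircle(Q[:,:2].astype(np.float32)),(Q.min(0)+Q.max(0))/2)
E
```

```text
top n [-0.3539  0.3566  0.8647] tilt 30.16 inl 2657
disc n 273 mean [-0.5 -6.4] circ -3.1 -8.3 26.455228805541992 foot [621.4 167.9  94.3]
spindle pts 78 [-1.2 -5.8 49.8] 70.9
30 [-1.5 -5.1 30.8] 16
45 [-0.4 -5.2 44.1] 25
60 [-1.3 -5.9 60. ] 29
75 [-2.3 -9.  69. ] 8
side n [-0.3515  0.3489  0.8687] tilt 29.69 inl 5163
disc n 466 mean [2.5 1.2] circ 1.2 4.1 26.227869033813477 foot [620.  168.4  91.8]
spindle pts 102 [ 2.6  1.  51.2] 71.2
30 [ 3.1 -0.  31. ] 21
45 [ 3.5  0.4 44.3] 27
60 [ 2.2  1.1 60.2] 41
75 [ 1.4  3.4 69.4] 13
sil 0.96 [297.7, 194.8] 528
reel 446 [ 515.2 -139.4   35.1] ((515.1588134765625, -139.460693359375), 32.067726135253906) [ 514.8150651  -139.30738463   33.99262368]
```

View pics/c.png

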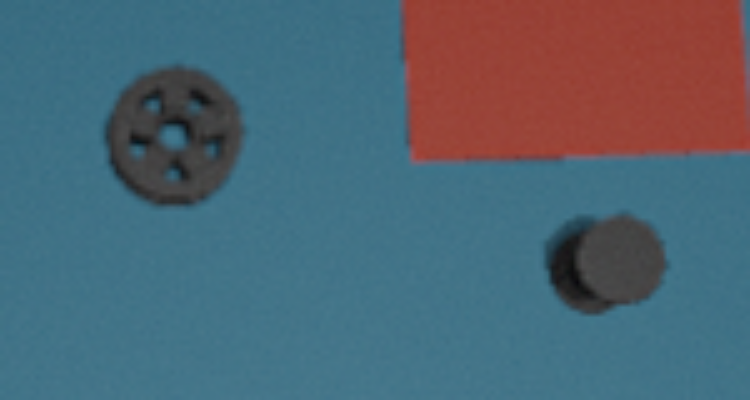

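The crop confirms the five-window webbed reel, left, at crop (175,137) px, i.e. top (295,197); the plain slim bobbin is on the right. The reel is at (515,-139) with its top at 34 mm. The spindle foot is near (620.5,168,93) and its axis is tilted 30° as stated. Next I move above the reel.

```bash
python3 -m inch '[{"offset":[31,35,0],"delta_rot":[0,0,0],"fingers":1},{"offset":[31,35,0],"delta_rot":[0,0,0],"fingers":1},{"offset":[31,35,0],"delta_rot":[0,0,0],"fingers":1},{"offset":[31,35,0],"delta_rot":[0,0,0],"fingers":1},{"offset":[31,35,0],"delta_rot":[0,0,0],"fingers":1},{"offset":[31,35,0],"delta_rot":[0,0,0],"fingers":1},{"offset":[31,35,0],"delta_rot":[0,0,0],"fingers":1},{"offset":[31,35,0],"delta_rot":[0,0,0],"fingers":1},{"offset":[31,35,0],"delta_rot":[0,0,0],"fingers":1},{"offset":[31,35,0],"delta_rot":[0,0,0],"fingers":1},{"offset":[31,35,0],"delta_rot":[0,0,0],"fingers":1},{"offset":[31,35,0],"delta_rot":[0,0,0],"fingers":1}]'
python3 - <<'E'
from h import *
s=r.observe();print(s["tcp_pos"],np.round(s["tcp_rot"],3).tolist(),np.round(s["q"],1))
m=r.camera_model("wrist");im,d=r.camera("wrist");cv2.imwrite("pics/d.png",cv2.resize(im,(640,480)))
V=np.linalg.inv(np.array(m["view"]));print("cam",V.round(2).tolist())
for l in ["reel_mid","reel_end"]:
  for h in r.place_of(l,"wrist")[:2]: print(l,h["score"],np.round(h["xy"],1),onz(m,h["xy"],17).round(1),onz(m,h["xy"],34).round(1))
P=np.array([world(m,(x,y),d[y,x]) for y in range(0,384,2) for x in range(0,512,2) if d[y,x]>0])
Q=P[(np.abs(P[:,2]-34)<5)&(np.hypot(P[:,0]-515,P[:,1]+139)<50)];print(len(Q),Q.mean(0),cv2.minEnclosingCircle(Q[:,:2].astype(np.float32)))
# web angle: top-height sample ring at r=17
c=np.array(cv2.minEnclosingCircle(Q[:,:2].astype(np.float32))[0])
a=np.arctan2(Q[:,1]-c[1],Q[:,0]-c[0]);rr=np.hypot(*(Q[:,:2]-c).T);k=(rr>14)&(rr<21)
print("web phase",np.degrees(np.angle(np.exp(5j*a[k]).mean())/5),abs(np.exp(5j*a[k]).mean()))
E
```

```text
time: 2.35
tcp_pos: [513.6, -135.8, 198.4]
tcp_rot: [[0.97, 0.244, 0.0], [0.244, -0.97, -0.0], [0.0, 0.0, -1.0]]
ft_force: [1.1, -0.2, -0.0]
opening: 85.2
gripper_force: 0.0
[ 513.5829466  -135.82749726  198.43252019] [[0.97, 0.244, 0.0], [0.244, -0.97, -0.0], [0.0, 0.0, -1.0]] [  9.2  36.8   3.9  94.4  -3.1  48.9 -61.4]
cam [[0.24, 0.93, 0.26, 579.7], [-0.97, 0.24, 0.07, -119.59], [0.0, -0.27, 0.96, 374.18], [0.0, 0.0, 0.0, 1.0]]
reel_mid 0.62 [255.4 173. ] [ 512.  -138.7   17. ] [ 515.2 -137.8   34. ]
reel_mid 0.29 [404.9 269.6] [ 439.9 -348.9   17. ] [ 446.5 -338.    34. ]
reel_end 0.79 [255.8 166.7] [ 519.  -137.4   17. ] [ 521.9 -136.5   34. ]
reel_end 0.68 [255.  173.3] [ 511.6 -138.4   17. ] [ 514.8 -137.5   34. ]
578 [ 514.39658856 -138.27344141   33.81905731] ((513.8768920898438, -137.93646240234375), 32.07136535644531)
web phase -2.236901906246169 0.3439108854526078
```

View pics/d.png

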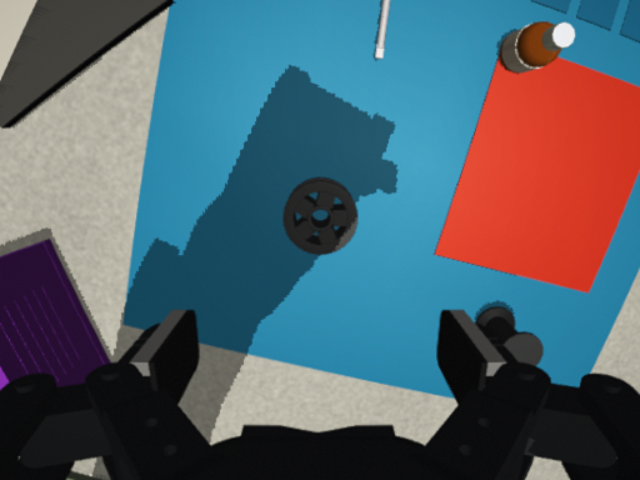

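Wrist view: the reel is at (320,215) px of the 640 image, midway between the fingers' planes, and the bobbin is well off at (510,335). The position agrees with the top camera within 1.5 mm. I go down and grip.

```bash
python3 -m inch '[{"offset":[0.5,-2.5,-45],"delta_rot":[0,0,0],"fingers":1},{"offset":[0,0,-45],"delta_rot":[0,0,0],"fingers":1},{"offset":[0,0,-45],"delta_rot":[0,0,0],"fingers":1},{"offset":[0,0,-30],"delta_rot":[0,0,0],"fingers":1},{"offset":[0,0,-20],"delta_rot":[0,0,0],"fingers":1},{"offset":[0,0,-14],"delta_rot":[0,0,0],"fingers":1},{"offset":[0,0,0],"delta_rot":[0,0,0],"fingers":1},{"offset":[0,0,0],"delta_rot":[0,0,0],"fingers":1}]'
python3 -m inch '[{"offset":[0,0,0],"delta_rot":[0,0,0],"fingers":-1},{"offset":[0,0,0],"delta_rot":[0,0,0],"fingers":-1},{"offset":[0,0,0],"delta_rot":[0,0,0],"fingers":-1},{"offset":[0,0,0],"delta_rot":[0,0,0],"fingers":-1},{"offset":[0,0,0],"delta_rot":[0,0,0],"fingers":-1},{"offset":[0,0,0],"delta_rot":[0,0,0],"fingers":-1},{"offset":[0,0,0],"delta_rot":[0,0,0],"fingers":-1}]'
```

```text
time: 3.3
tcp_pos: [513.1, -140.5, 0.0]
tcp_rot: [[0.97, 0.244, 0.001], [0.244, -0.97, -0.0], [0.001, 0.0, -1.0]]
ft_force: [-0.5, 0.3, 0.0]
opening: 85.5
gripper_force: 0.0
time: 4.0
tcp_pos: [514.7, -141.2, 0.8]
tcp_rot: [[0.97, 0.244, 0.004], [0.244, -0.97, -0.002], [0.004, 0.003, -1.0]]
ft_force: [1.9, -3.7, 23.2]
opening: 0.1
gripper_force: 11.9
```

The fingers shut to 0 mm, so the reel was not caught. I look before moving.

Run:
```python
from h import *
im,d=r.camera("side");w,_=r.camera("wrist");t,_=r.camera("top")
a=cv2.resize(im[150:280,200:360],(400,325));b=cv2.resize(w,(400,300));c=cv2.resize(t[150:250,240:373],(400,300))
o=np.zeros((600,800,3),np.uint8);o[:325,:400]=a;o[:300,400:]=b;o[300:,400:]=c
cv2.imwrite("pics/e.png",o)
```

```text
(no output)
```

View pics/e.png

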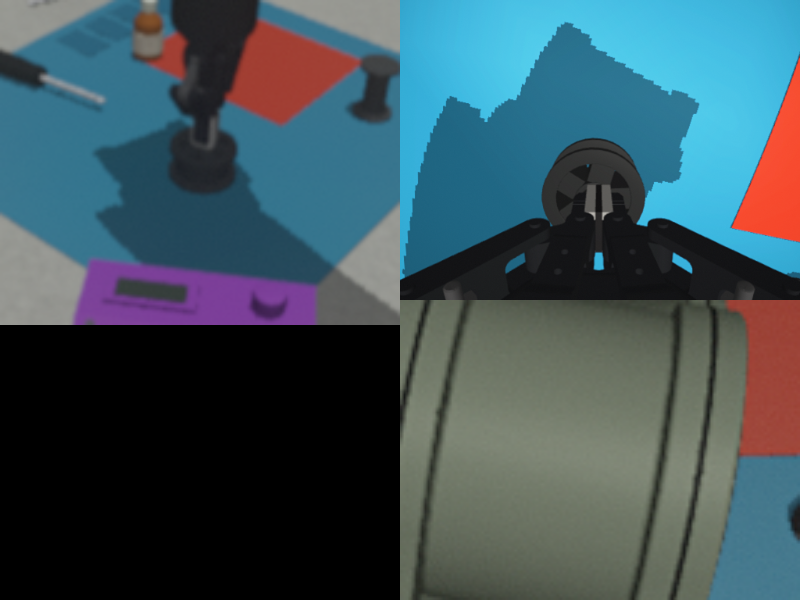

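Run:
```python
from h import *
m=r.camera_model("wrist");s=r.observe();p=np.array(s["tcp_pos"]);w,d=r.camera("wrist")
print(p,s["ft_force"],s["opening"],s["time"])
for dz in (0,19,35,50): 
    x,y=proj(m,p+[0,0,dz]);print(dz,x,y,d[int(y),int(x)] if y<384 else None, world(m,(x,y),d[int(y),int(x)]).round(1) if y<384 else None)
P=np.array([world(m,(x,y),d[y,x]) for y in range(160,300) for x in range(170,320) if d[y,x]>0])
for lo in range(-4,80,6): 
    k=(P[:,2]>=lo)&(P[:,2]<lo+6);print(lo,k.sum(),P[k].min(0).round(),P[k].max(0).round()) if k.any() else 0
cv2.imwrite("pics/f.png",cv2.resize(w[150:300,150:350],(800,600)))
```

```text
[ 514.6445419  -141.23465004    0.78436424] [ 0.66938126 -4.66899042 24.01015186] 0.2434179471998993 4.15
0 252.84275059175872 230.1686377279929 152.03462 [ 527.  -138.1   34.1]
19 252.85682747144511 243.2694842228771 141.24678 [ 525.5 -138.5   45.8]
35 252.8715701066243 256.68502830028115 128.3114 [ 525.5 -138.5   59.2]
50 252.88869621441455 271.8993321039049 117.03703 [ 525.1 -138.6   71. ]
-4 6708 [ 469. -188.   -1.] [563. -87.   2.]
2 1318 [ 478. -188.    2.] [562. -91.   8.]
8 103 [ 500. -155.    8.] [ 528. -118.   14.]
14 180 [ 501. -156.   14.] [ 529. -117.   20.]
20 264 [ 500. -157.   20.] [ 532. -116.   26.]
26 518 [ 500. -161.   26.] [ 546. -109.   32.]
32 6615 [ 490. -170.   32.] [ 546. -107.   38.]
38 221 [ 519. -152.   38.] [ 528. -128.   44.]
44 343 [ 518. -153.   44.] [ 528. -127.   50.]
50 396 [ 518. -153.   50.] [ 528. -127.   56.]
56 440 [ 518. -153.   56.] [ 528. -127.   62.]
62 337 [ 518. -153.   62.] [ 528. -127.   68.]
68 518 [ 514. -150.   68.] [ 529. -128.   74.]
74 726 [ 516. -161.   74.] [ 531. -111.   80.]
```

View pics/f.png

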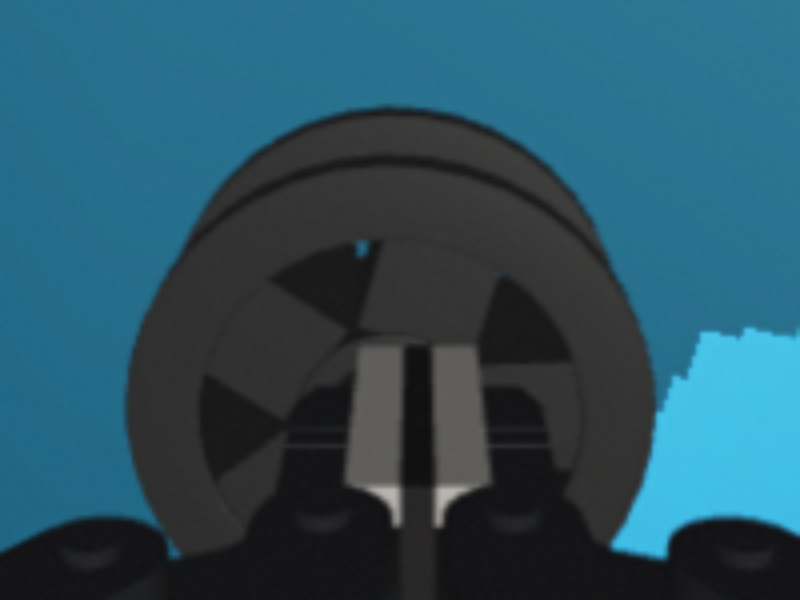

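The reel is flat with its top at 34 mm, and the shut fingers end at or vanish into its top face while TCP reads z≈1. I raise and measure where the finger tips really are.

```bash
python3 -m inch '[{"offset":[0,0,10],"delta_rot":[0,0,0],"fingers":-1},{"offset":[0,0,20],"delta_rot":[0,0,0],"fingers":-1},{"offset":[0,0,40],"delta_rot":[0,0,0],"fingers":-1},{"offset":[0,0,40],"delta_rot":[0,0,0],"fingers":-1},{"offset":[0,0,0],"delta_rot":[0,0,0],"fingers":-1}]'
python3 - <<'E'
from h import *
m=r.camera_model("wrist");s=r.observe();p=np.array(s["tcp_pos"]);w,d=r.camera("wrist");R=np.array(s["tcp_rot"])
ys,xs=np.nonzero(d>0)
P=np.array([world(m,(x,y),d[y,x]) for x,y in zip(xs,ys)]);T=(P-p)@R
k=(P[:,2]>45)&(np.abs(T[:,0])<40)
print("tool-frame max z",np.sort(T[k,2])[-10:].round(1))
for lo in range(-80,20,5):
    j=k&(T[:,2]>=lo)&(T[:,2]<lo+5)
    if j.any(): print(lo,j.sum(),T[j].min(0).round(),T[j].max(0).round())
Q=P[(np.abs(P[:,2]-34)<4)&(np.hypot(P[:,0]-515,P[:,1]+139)<50)];print(len(Q),cv2.minEnclosingCircle(Q[:,:2].astype(np.float32)))
cv2.imwrite("w2.png",w)
E
```

```text
time: 4.7
tcp_pos: [514.7, -140.5, 113.9]
tcp_rot: [[0.97, 0.244, 0.006], [0.244, -0.97, -0.001], [0.006, 0.003, -1.0]]
ft_force: [-1.1, 0.9, -1.3]
opening: 0.0
gripper_force: 0.0
tool-frame max z [-36.9 -36.9 -36.7 -36.7 -36.7 -36.5 -36.5 -36.5 -36.5 -36.3]
-80 979 [ -9. -30. -80.] [ 15.  31. -75.]
-75 631 [-11. -18. -75.] [ 13.  19. -70.]
-70 271 [-11.  -6. -70.] [ 12.   7. -65.]
-65 319 [  7. -13. -65.] [ 12.  14. -60.]
-60 366 [  7. -13. -60.] [ 12.  14. -55.]
-55 328 [  7. -13. -55.] [ 12.  14. -50.]
-50 310 [  7. -13. -50.] [ 12.  14. -45.]
-45 241 [  7. -13. -45.] [ 12.  13. -40.]
-40 86 [  7.  -7. -40.] [ 12.   9. -36.]
3828 ((513.8126831054688, -138.31333923339844), 32.09709167480469)
```

The true finger tips lie about 34–36 mm behind the reported TCP: the contact at z=0.8 on a 34 mm reel and the depth picture agree. The reel has not moved, so I correct for that offset and measure the open tips.

```bash
python3 -m inch '[{"offset":[-0.5,2,-40],"delta_rot":[0,0,0],"fingers":1},{"offset":[0,0,0],"delta_rot":[0,0,0],"fingers":1},{"offset":[0,0,0],"delta_rot":[0,0,0],"fingers":1},{"offset":[0,0,0],"delta_rot":[0,0,0],"fingers":1},{"offset":[0,0,0],"delta_rot":[0,0,0],"fingers":1},{"offset":[0,0,0],"delta_rot":[0,0,0],"fingers":1},{"offset":[0,0,0],"delta_rot":[0,0,0],"fingers":1}]'
python3 - <<'E'
from h import *
m=r.camera_model("wrist");s=r.observe();p=np.array(s["tcp_pos"]);w,d=r.camera("wrist");R=np.array(s["tcp_rot"])
ys,xs=np.nonzero(d>0)
P=np.array([world(m,(x,y),d[y,x]) for x,y in zip(xs,ys)]);T=(P-p)@R
k=(P[:,2]>45)&(np.abs(T[:,0])<40)
for lo in range(-80,20,5):
    j=k&(T[:,2]>=lo)&(T[:,2]<lo+5)
    if j.any(): print(lo,j.sum(),T[j].min(0).round(),T[j].max(0).round())
Q=(np.abs(P[:,2]-34)<4)&(np.hypot(P[:,0]-515,P[:,1]+139)<50);print(cv2.minEnclosingCircle(P[Q][:,:2].astype(np.float32)),cv2.minEnclosingCircle(T[Q][:,:2].astype(np.float32)))
k=k&(T[:,2]>-65);print("gap centre y",[ (T[k&(np.sign(T[:,1])==sg),1].min().round(1),T[k&(np.sign(T[:,1])==sg),1].max().round(1)) for sg in (-1,1)])
E
```

```text
time: 5.45
tcp_pos: [512.6, -138.1, 69.7]
tcp_rot: [[0.97, 0.244, 0.0], [0.244, -0.97, 0.0], [0.0, 0.0, -1.0]]
ft_force: [-0.7, 0.2, -0.8]
opening: 85.1
gripper_force: 0.0
-80 754 [ -5. -56. -80.] [ 13.  57. -75.]
-75 912 [-11. -56. -75.] [ 13.  57. -70.]
-70 832 [-11. -56. -70.] [ 12.  57. -65.]
-65 765 [-11. -56. -65.] [ 12.  57. -60.]
-60 678 [-10. -56. -60.] [ 12.  57. -55.]
-55 546 [-11. -54. -55.] [ 12.  55. -50.]
-50 210 [-10. -49. -50.] [ 11.  43. -46.]
((513.8434448242188, -138.15347290039062), 32.1459846496582) ((1.1580263376235962, 0.354475200176239), 32.146690368652344)
gap centre y [(np.float64(-55.9), np.float64(-41.4)), (np.float64(42.5), np.float64(57.1))]
```

```bash
python3 -m inch '[{"offset":[1.2,0,-35],"delta_rot":[0,0,0],"fingers":1},{"offset":[0,0,-35],"delta_rot":[0,0,0],"fingers":1},{"offset":[0,0,-22],"delta_rot":[0,0,0],"fingers":1},{"offset":[0,0,-14],"delta_rot":[0,0,0],"fingers":1},{"offset":[0,0,0],"delta_rot":[0,0,0],"fingers":1},{"offset":[0,0,0],"delta_rot":[0,0,0],"fingers":-1},{"offset":[0,0,0],"delta_rot":[0,0,0],"fingers":-1},{"offset":[0,0,0],"delta_rot":[0,0,0],"fingers":-1},{"offset":[0,0,0],"delta_rot":[0,0,0],"fingers":-1},{"offset":[0,0,0],"delta_rot":[0,0,0],"fingers":-1},{"offset":[0,0,0],"delta_rot":[0,0,0],"fingers":-1}]'
```

```text
time: 6.6
tcp_pos: [514.3, -138.2, -35.0]
tcp_rot: [[0.97, 0.244, 0.002], [0.244, -0.97, -0.0], [0.002, 0.001, -1.0]]
ft_force: [-2.7, 0.5, 15.0]
opening: 61.8
gripper_force: 61.9
```

Gripped at about 62 mm with 62 N; the tips are just touching the bench. I lift, tilt 30° and go to a look-at-the-pin pose.

```bash
python3 -m inch '[{"offset":[0,0,20],"delta_rot":[0,0,0],"fingers":-1},{"offset":[0,0,40],"delta_rot":[0,0,0],"fingers":-1},{"offset":[0,0,45],"delta_rot":[0,0,0],"fingers":-1},{"offset":[0,0,45],"delta_rot":[0,0,0],"fingers":-1},{"offset":[4,40,2],"delta_rot":[-5.3,-5.3,0],"fingers":-1},{"offset":[4,40,2],"delta_rot":[-5.3,-5.3,0],"fingers":-1},{"offset":[4,40,2],"delta_rot":[-5.3,-5.3,0],"fingers":-1},{"offset":[4,40,2],"delta_rot":[-5.3,-5.3,0],"fingers":-1},{"offset":[2,40,2],"delta_rot":[0,0,0],"fingers":-1},{"offset":[2,40,2],"delta_rot":[0,0,0],"fingers":-1},{"offset":[2,40,0],"delta_rot":[0,0,0],"fingers":-1},{"offset":[0,26,0],"delta_rot":[0,0,0],"fingers":-1}]'
python3 -m inch '[{"offset":[0,0,0],"delta_rot":[0,0,0],"fingers":-1},{"offset":[0,0,0],"delta_rot":[0,0,0],"fingers":-1},{"offset":[0,0,0],"delta_rot":[0,0,0],"fingers":-1}]'
python3 - <<'E'
from h import *
s=r.observe();m=r.camera_model("wrist");w,d=r.camera("wrist");cv2.imwrite("w3.png",w);np.save("w3.npy",d)
cv2.imwrite("pics/g.png",cv2.resize(w,(800,600)))
print(s["q"].round(1) if hasattr(s["q"],"round") else s["q"])
for l in ["spindle_foot","spindle_tip","pin_level","reel_mid","reel_end"]:
    for h in r.place_of(l,"wrist")[:2]:
        x,y=np.array(h["xy"]).round().astype(int);print(l,round(h["score"],2),np.round(h["xy"],1),world(m,h["xy"],d[y,x]).round(1))
import json;json.dump({k:np.array(v).tolist() for k,v in m.items()},open("m3.json","w"))
E
```

```text
time: 7.8
tcp_pos: [529.8, 105.8, 116.9]
tcp_rot: [[0.956, 0.215, 0.2], [0.258, -0.939, -0.226], [0.14, 0.268, -0.953]]
ft_force: [0.0, 1.1, -1.0]
opening: 62.0
gripper_force: 65.6
time: 8.1
tcp_pos: [529.9, 101.3, 116.6]
tcp_rot: [[0.957, 0.211, 0.199], [0.255, -0.94, -0.229], [0.139, 0.269, -0.953]]
ft_force: [-0.4, 0.3, -1.5]
opening: 61.9
gripper_force: 65.6
[-39.5  45.9  27.3 108.6  -7.1  22.7 -90.6]
spindle_foot 0.63 [166.9  52.5] [615.3 167.3 109.2]
spindle_tip 0.95 [116.2  48.4] [601.7 186.8 140.7]
pin_level 0.69 [159.8  48.7] [614.5 170.9 114.8]
reel_mid 0.71 [167.2  53.6] [615.9 167.2 105.5]
reel_mid 0.56 [253.5 276.2] [524.4 118.6 182.8]
reel_end 0.78 [254.4 257.7] [531.7 120.3 184.2]
```

View pics/g.png

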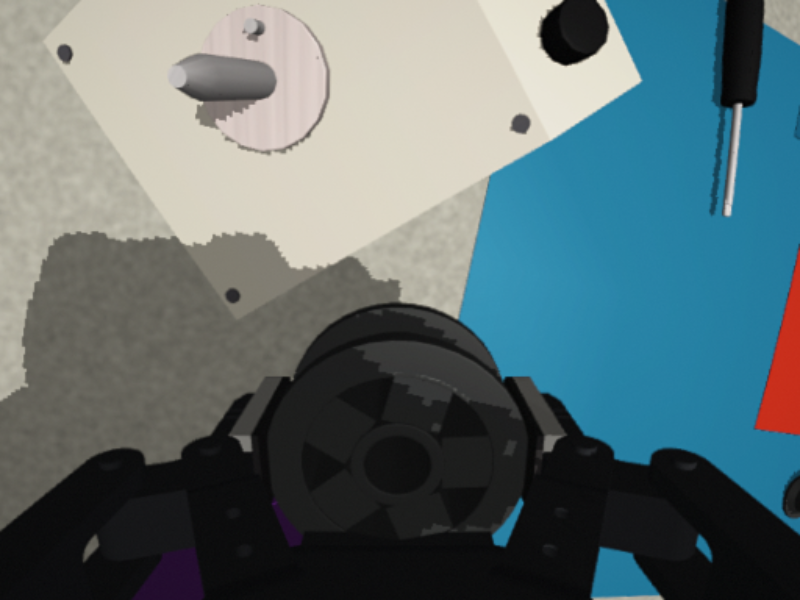

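Wrist view: the grey winder's plate is centred near (270,78) px of 800, the spindle tip at (180,76), and the drive pin is visible at (254,28). The reel is held at (400,460). The tilt and travel came up short (speed-limited), so I compute all geometry from here.

```bash
cat > geo.py <<'E'
from h import *
from scipy.optimize import least_squares
def grid(m,d,x0,x1,y0,y1):
    ys,xs=np.nonzero(d[y0:y1,x0:x1]>0);ys+=y0;xs+=x0
    return np.array([world(m,(x,y),d[y,x]) for x,y in zip(xs,ys)])
def plane(P,it=800,tol=1.5,ok=lambda n:True):
    rng=np.random.default_rng(0);best=None
    for _ in range(it):
        a=P[rng.choice(len(P),3,False)];n=np.cross(a[1]-a[0],a[2]-a[0]);L=np.linalg.norm(n)
        if L<100: continue
        n/=L
        if not ok(n): continue
        k=np.abs((P-a[0])@n)<tol
        if best is None or k.sum()>best.sum(): best=k
    Q=P[best];o=Q.mean(0);n=np.linalg.svd(Q-o,full_matrices=False)[2][2];return o,n*np.sign(n[2]),best
def basis(n):
    e1=np.cross([0,0,1.],n);e1/=np.linalg.norm(e1);return e1,np.cross(n,e1)
def reel(m,d,s,box=(165,345,200,345)):
    p=np.array(s["tcp_pos"]);R=np.array(s["tcp_rot"]);P=grid(m,d,*box);T=(P-p)@R
    T=T[(T[:,2]<-58)&(T[:,2]>-82)&(np.abs(T[:,1])<34)&(np.abs(T[:,0])<36)]
    o,n,b=plane(T,ok=lambda n:abs(n[2])>.95);n=n*np.sign(n[2]);Q=T[b]
    # outer edge: fit circle radius 32 to extreme points by angle (front half seen)
    f=lambda c:[ (np.percentile(np.hypot(Q[:,0]-c[0],Q[:,1]-c[1])[k],98)-31.7) if k.sum()>3 else 0 for a in np.radians(np.arange(-60,241,15)) for k in [np.abs(np.angle(np.exp(1j*(np.arctan2(Q[:,1]-c[1],Q[:,0]-c[0])-a))))<.13]]
    c=least_squares(f,[0,0],diff_step=.05,loss="soft_l1").x
    a=np.arctan2(Q[:,1]-c[1],Q[:,0]-c[0]);rr=np.hypot(Q[:,0]-c[0],Q[:,1]-c[1]);k=(rr>15)&(rr<21)
    return c,n,o[2],np.degrees(np.angle(np.exp(5j*a[k]).mean())/5),len(Q),k.sum(),Q
E
python3 - <<'E'
from geo import *
import json
m={k:np.array(v) if k!="k1" else v for k,v in json.load(open("m3.json")).items()};d=np.load("w3.npy");s=r.observe()
P=grid(m,d,20,360,0,200);P=P[P[:,2]>20]
o,n,b=plane(P,ok=lambda n:.8<abs(n[2])<.92);e1,e2=basis(n);print("n",n.round(4),np.degrees(np.arccos(n[2])),b.sum())
h=(P-o)@n;q=np.c_[(P-o)@e1,(P-o)@e2]
for hh in (14,):
    D=q[np.abs(h-hh)<2];c0=np.median(D,0);D=D[np.hypot(*(D-c0).T)<45];print(len(D),cv2.minEnclosingCircle(D.astype(np.float32)),np.median(h[np.abs(h-hh)<2]))
(c,rad)=cv2.minEnclosingCircle(D.astype(np.float32));c=np.array(c)
foot=o+c[0]*e1+c[1]*e2+14*n;print("foot",foot.round(1))
for t in (25,35,45,55):
    k=(np.abs(h-t)<4)&(np.hypot(*(q-c).T)<20);print(t,q[k].mean(0)-c,k.sum(),np.ptp(q[k][:,0]),np.ptp(q[k][:,1]))
k=(h>67)&(h<72)&(np.hypot(*(q-c).T)<20);print("tip",(q[k].mean(0)-c).round(1),h[k].max())
k=(h>17)&(h<25)&(np.hypot(*(q-c).T)>12)&(np.hypot(*(q-c).T)<24);print("pin",k.sum(),(q[k].mean(0)-c).round(1),np.degrees(np.arctan2(*(q[k].mean(0)-c)[::-1])), h[k].max(),P[k].mean(0).round(1))
c2,n2,z2,ph,N,K,Q=reel(m,d,s);print("reel tool: c",c2.round(2),"n",n2.round(3),"top z",z2,"web phase",ph,N,K,"ext",Q.min(0).round(1),Q.max(0).round(1))
E
```

```text
n [-0.3549  0.3527  0.8658] 30.02382054801823 34367
4676 ((-20.613876342773438, 2.895874261856079), 26.202932357788086) 14.001268074161072
foot [620.8 168.8  92.6]
25 [-1.16343663  5.64830133] 172 23.66669908767083 16.27495008031782
35 [2.74554829 4.33875333] 177 12.241338584443024 10.284886958394525
45 [2.95767072 4.19264781] 213 12.29559680576835 10.949210686903562
55 [2.51089936 3.86441633] 315 13.812286356992946 13.199385150531684
tip [0.3 0.7] 71.29605618806329
pin 95 [-14.5  10.9] 143.09042985892845 22.503203071897147 [635.4 174.7 103.7]
reel tool: c [0.51 0.86] n [ 0.003 -0.     1.   ] top z -68.89369284808265 web phase 16.138832782130788 14084 2700 ext [-23.  -31.7 -70.4] [ 32.1  33.8 -67.1]
```

```bash
cat > plan.py <<'E'
from geo import *
from scipy.spatial.transform import Rotation as Ro
foot=np.array([620.8,168.8,92.6]);n=np.array([-.3549,.3527,.8658]);n/=np.linalg.norm(n);e1,e2=basis(n)
pin=np.cos(np.radians(143.1))*e1+np.sin(np.radians(143.1))*e2
C=np.array([.5,.6,-51.9])
def status(ph=16.1,C=C):
    s=r.observe();p=np.array(s["tcp_pos"]);R=np.array(s["tcp_rot"]);mid=p+R@C
    v=mid-foot;ax=-R[:,2];t=np.cross(ax,n);t=t/max(np.linalg.norm(t),1e-9)*np.arccos(min(1,ax@n))
    R1=Ro.from_rotvec(t).as_matrix()@R
    pa=np.degrees(np.arctan2(pin@R1[:,1],pin@R1[:,0]));tw=(pa-ph-36+36)%72-36  # tool-frame ccw turn needed about tool z
    print("t",s["time"],"mid along",(v@n).round(1),"lateral world",(v-(v@n)*n).round(1),"tilt rotvec",np.degrees(t).round(2),"twist about tool z",tw.round(1),"F.n",(np.array(s["ft_force"])@n).round(1),"q",np.round(s["q"],0),"op",round(s["opening"],1))
    return s,p,R,R1,tw
E
python3 - <<'E'
from plan import *
s,p,R,R1,tw=status()
for h in (90,):
  for t in (tw,tw+72,tw-72):
    R2=Ro.from_rotvec(np.radians(t)*R1[:,2]).as_matrix()@R1
    print(t,"drot",np.degrees(Ro.from_matrix(R2@R.T).as_rotvec()).round(1),"dpos",(foot+h*n-R2@C-p).round(1))
print("rotvec of turn by 1deg about tool z",(-n).round(3))
E
```

```text
t 8.4 mid along 79.5 lateral world [-72.5 -83.6   4.3] tilt rotvec [-7.99 -9.61  0.64] twist about tool z 25.8 F.n -1.7 q [-40.  46.  27. 109.  -7.  23. -91.] op 61.8
25.792383869513216 drot [ -0.7 -17.  -23. ] dpos [77.2 81.   9.1]
97.79238386951322 drot [ 21.3 -35.8 -89.1] dpos [78.  80.9  9.5]
-46.207616130486784 drot [-20.4   4.5  43. ] dpos [76.7 80.2  9.3]
rotvec of turn by 1deg about tool z [ 0.355 -0.353 -0.866]
```

```bash
python3 -m inch '[{"offset":[0,0,12],"delta_rot":[-0.1,-1.4,-1.9],"fingers":-1},{"offset":[0,0,12],"delta_rot":[-0.1,-1.4,-1.9],"fingers":-1},{"offset":[7,8,0],"delta_rot":[-0.1,-1.4,-1.9],"fingers":-1},{"offset":[7,8,0],"delta_rot":[-0.1,-1.4,-1.9],"fingers":-1},{"offset":[7,8,0],"delta_rot":[-0.1,-1.4,-1.9],"fingers":-1},{"offset":[7,8,0],"delta_rot":[0,-1.4,-1.9],"fingers":-1},{"offset":[7,9,0],"delta_rot":[0,-1.4,-1.9],"fingers":-1},{"offset":[7,9,0],"delta_rot":[0,-1.4,-1.9],"fingers":-1},{"offset":[7,9,0],"delta_rot":[0,-1.4,-1.9],"fingers":-1},{"offset":[7,9,0],"delta_rot":[0,-1.4,-1.9],"fingers":-1},{"offset":[8,9,0],"delta_rot":[0,-1.4,-1.9],"fingers":-1},{"offset":[8,9,0],"delta_rot":[0,-1.4,-1.9],"fingers":-1}]'
python3 -m inch '[{"offset":[0,0,0],"delta_rot":[0,0,0],"fingers":-1},{"offset":[0,0,0],"delta_rot":[0,0,0],"fingers":-1}]'
python3 -c "
from plan import *
status()"
```

```text
time: 9.6
tcp_pos: [602.0, 188.6, 139.9]
tcp_rot: [[0.902, -0.25, 0.353], [-0.121, -0.929, -0.349], [0.415, 0.272, -0.868]]
ft_force: [-0.3, 1.1, -0.3]
opening: 62.3
gripper_force: 65.7
time: 9.8
tcp_pos: [601.5, 187.7, 139.9]
tcp_rot: [[0.903, -0.248, 0.352], [-0.119, -0.929, -0.349], [0.414, 0.273, -0.868]]
ft_force: [0.2, -1.0, 0.1]
opening: 61.8
gripper_force: 65.6
t 9.8 mid along 106.3 lateral world [ 0.5 -1.1  0.6] tilt rotvec [-0.23 -0.19 -0.02] twist about tool z 0.3 F.n -0.4 q [ -57.   57.   46.   94.  -16.   32. -118.] op 61.8
```

Aligned to within about 1 mm and 0.3°, with the twist preset to the pin. I lower along the axis over the taper.

```bash
python3 -m inch '[{"offset":[-0.5,1.1,-0.6],"delta_rot":[-0.2,-0.2,0],"fingers":-1},{"offset":[3.6,-3.5,-8.7],"delta_rot":[0,0,0],"fingers":-1},{"offset":[3.6,-3.5,-8.7],"delta_rot":[0,0,0],"fingers":-1},{"offset":[3.6,-3.5,-8.7],"delta_rot":[0,0,0],"fingers":-1},{"offset":[1.8,-1.8,-4.3],"delta_rot":[0,0,0],"fingers":-1},{"offset":[1.8,-1.8,-4.3],"delta_rot":[0,0,0],"fingers":-1},{"offset":[0,0,0],"delta_rot":[0,0,0],"fingers":-1},{"offset":[0,0,0],"delta_rot":[0,0,0],"fingers":-1}]'
python3 -c "
from plan import *
status()"
```

```text
time: 10.6
tcp_pos: [615.7, 175.3, 104.8]
tcp_rot: [[0.901, -0.25, 0.356], [-0.118, -0.929, -0.352], [0.418, 0.275, -0.866]]
ft_force: [-0.2, 0.2, -0.8]
opening: 61.8
gripper_force: 65.6
t 10.6 mid along 66.6 lateral world [ 0.4  0.7 -0.1] tilt rotvec [-0.05  0.05 -0.04] twist about tool z 0.2 F.n -0.5 q [ -54.   60.   44.   94.  -18.   28. -117.] op 61.8
```

```bash
python3 -m inch '[{"offset":[-0.4,-0.7,0],"delta_rot":[0,0,0],"fingers":-1},{"offset":[0.7,-0.7,-1.7],"delta_rot":[0,0,0],"fingers":-1},{"offset":[0.7,-0.7,-1.7],"delta_rot":[0,0,0],"fingers":-1},{"offset":[0.7,-0.7,-1.7],"delta_rot":[0,0,0],"fingers":-1},{"offset":[0.7,-0.7,-1.7],"delta_rot":[0,0,0],"fingers":-1},{"offset":[0,0,0],"delta_rot":[0,0,0],"fingers":-1}]'
python3 - <<'E'
from plan import *
s,*_=status();print(np.round(s["ft_force"],1))
m=r.camera_model("wrist");w,d=r.camera("wrist");cv2.imwrite("pics/h.png",cv2.resize(w[150:384,100:412],(800,600)))
c2,n2,z2,ph,N,K,Q=reel(m,d,s);print("reel tool: c",c2.round(2),"n",n2.round(3),"top z",z2,"web phase",ph)
P=grid(m,d,150,360,180,384);v=P-foot;h=v@n;k=(h>51.5)&(h<57)&(np.linalg.norm(v-np.outer(h,n),axis=1)<8)
print("tip pts",k.sum(),(v[k].mean(0)).round(1) if k.any() else "")
E
```

```text
time: 11.2
tcp_pos: [618.1, 171.6, 97.6]
tcp_rot: [[0.901, -0.25, 0.356], [-0.118, -0.928, -0.352], [0.418, 0.275, -0.866]]
ft_force: [-0.2, 0.1, -1.4]
opening: 62.0
gripper_force: 65.6
t 11.2 mid along 58.2 lateral world [-0.2 -0.1 -0. ] tilt rotvec [-0.03  0.03 -0.03] twist about tool z 0.2 F.n -1.1 q [ -54.   60.   44.   94.  -18.   27. -117.] op 62.0
[-0.2  0.1 -1.4]
reel tool: c [1.17 0.19] n [0.006 0.001 1.   ] top z -68.34900043617326 web phase 15.892361616411682
tip pts 0
```

View pics/h.png

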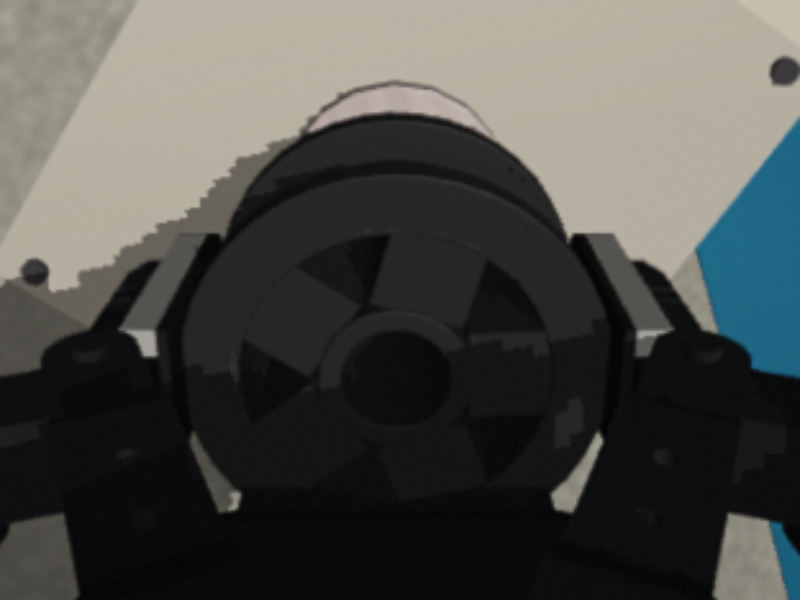

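The reel sits centred over the plate, bore at (397,380) px; with no side force at 41 mm it is past the taper. Continuing down.

```bash
python3 -m inch '[{"offset":[0.7,-0.7,-1.7],"delta_rot":[0,0,0],"fingers":-1},{"offset":[0.7,-0.7,-1.7],"delta_rot":[0,0,0],"fingers":-1},{"offset":[0.7,-0.7,-1.7],"delta_rot":[0,0,0],"fingers":-1},{"offset":[0.7,-0.7,-1.7],"delta_rot":[0,0,0],"fingers":-1},{"offset":[0.7,-0.7,-1.7],"delta_rot":[0,0,0],"fingers":-1},{"offset":[0,0,0],"delta_rot":[0,0,0],"fingers":-1}]'
python3 -c "
from plan import *
status()"
python3 -m inch '[{"offset":[0.7,-0.7,-1.7],"delta_rot":[0,0,0],"fingers":-1},{"offset":[0.7,-0.7,-1.7],"delta_rot":[0,0,0],"fingers":-1},{"offset":[0.7,-0.7,-1.7],"delta_rot":[0,0,0],"fingers":-1},{"offset":[0.7,-0.7,-1.7],"delta_rot":[0,0,0],"fingers":-1},{"offset":[0.7,-0.7,-1.7],"delta_rot":[0,0,0],"fingers":-1},{"offset":[0,0,0],"delta_rot":[0,0,0],"fingers":-1}]'
python3 -c "
from plan import *
status()"
```

```text
time: 11.85
tcp_pos: [621.6, 168.1, 89.2]
tcp_rot: [[0.901, -0.25, 0.356], [-0.119, -0.928, -0.352], [0.418, 0.275, -0.866]]
ft_force: [-0.5, -1.1, -1.1]
opening: 62.1
gripper_force: 65.6
t 11.85 mid along 48.4 lateral world [-0.2 -0.1 -0. ] tilt rotvec [-0.03  0.03 -0.03] twist about tool z 0.2 F.n -1.2 q [ -53.   61.   43.   94.  -18.   26. -117.] op 62.1
time: 12.45
tcp_pos: [625.1, 164.6, 80.7]
tcp_rot: [[0.901, -0.25, 0.356], [-0.119, -0.928, -0.352], [0.418, 0.275, -0.866]]
ft_force: [-1.1, -0.5, -1.1]
opening: 62.0
gripper_force: 65.6
t 12.45 mid along 38.6 lateral world [-0.2 -0.1 -0. ] tilt rotvec [-0.04  0.03 -0.03] twist about tool z 0.2 F.n -0.8 q [ -52.   62.   43.   94.  -18.   25. -117.] op 62.0
```

Free fit. To mid ≈ 26 (2 mm above the pin), then small steps with force checks.

```bash
python3 -m inch '[{"offset":[0.7,-0.7,-1.7],"delta_rot":[0,0,0],"fingers":-1},{"offset":[0.7,-0.7,-1.7],"delta_rot":[0,0,0],"fingers":-1},{"offset":[0.7,-0.7,-1.7],"delta_rot":[0,0,0],"fingers":-1},{"offset":[0.7,-0.7,-1.7],"delta_rot":[0,0,0],"fingers":-1},{"offset":[0.7,-0.7,-1.7],"delta_rot":[0,0,0],"fingers":-1},{"offset":[0.7,-0.7,-1.7],"delta_rot":[0,0,0],"fingers":-1},{"offset":[0,0,0],"delta_rot":[0,0,0],"fingers":-1}]'
python3 -m inch '[{"offset":[0.35,-0.35,-0.85],"delta_rot":[0,0,0],"fingers":-1},{"offset":[0.35,-0.35,-0.85],"delta_rot":[0,0,0],"fingers":-1},{"offset":[0.35,-0.35,-0.85],"delta_rot":[0,0,0],"fingers":-1},{"offset":[0,0,0],"delta_rot":[0,0,0],"fingers":-1}]'
python3 -c "
from plan import *
status()"
```

```text
time: 13.15
tcp_pos: [629.3, 160.4, 70.5]
tcp_rot: [[0.901, -0.25, 0.356], [-0.119, -0.928, -0.352], [0.418, 0.275, -0.866]]
ft_force: [-0.4, 0.4, -1.7]
opening: 61.8
gripper_force: 65.6
time: 13.55
tcp_pos: [630.3, 159.4, 68.1]
tcp_rot: [[0.901, -0.25, 0.356], [-0.119, -0.928, -0.352], [0.418, 0.275, -0.866]]
ft_force: [-0.3, -0.4, -1.9]
opening: 61.7
gripper_force: 65.6
t 13.55 mid along 24.0 lateral world [-0.1 -0.2  0. ] tilt rotvec [-0.04  0.04 -0.03] twist about tool z 0.2 F.n -1.7 q [ -51.   63.   42.   94.  -18.   24. -116.] op 61.7
```

```bash
python3 -m inch '[{"offset":[0.35,-0.35,-0.85],"delta_rot":[0,0,0],"fingers":-1},{"offset":[0.35,-0.35,-0.85],"delta_rot":[0,0,0],"fingers":-1},{"offset":[0,0,0],"delta_rot":[0,0,0],"fingers":-1}]'
python3 -m inch '[{"offset":[0.35,-0.35,-0.85],"delta_rot":[0,0,0],"fingers":-1},{"offset":[0,0,0],"delta_rot":[0,0,0],"fingers":-1}]'
python3 -c "
from plan import *
status()"
```

```text
time: 13.85
tcp_pos: [631.0, 158.8, 66.3]
tcp_rot: [[0.901, -0.25, 0.356], [-0.118, -0.929, -0.352], [0.418, 0.275, -0.866]]
ft_force: [-0.1, 0.2, -0.9]
opening: 61.7
gripper_force: 65.6
time: 14.05
tcp_pos: [631.4, 158.4, 65.5]
tcp_rot: [[0.901, -0.25, 0.356], [-0.118, -0.929, -0.352], [0.418, 0.275, -0.866]]
ft_force: [0.5, -0.3, -0.9]
opening: 62.0
gripper_force: 65.6
t 14.05 mid along 21.0 lateral world [-0.1 -0.2  0. ] tilt rotvec [-0.04  0.04 -0.03] twist about tool z 0.2 F.n -1.0 q [ -51.   63.   42.   94.  -18.   23. -116.] op 62.0
```

Below pin level (24 mm) with no force, so the pin has entered the window. Final millimetres.

```bash
python3 -m inch '[{"offset":[0.35,-0.35,-0.85],"delta_rot":[0,0,0],"fingers":-1},{"offset":[0.35,-0.35,-0.85],"delta_rot":[0,0,0],"fingers":-1},{"offset":[0.2,-0.2,-0.5],"delta_rot":[0,0,0],"fingers":-1},{"offset":[0,0,0],"delta_rot":[0,0,0],"fingers":-1}]'
python3 -m inch '[{"offset":[0.2,-0.2,-0.5],"delta_rot":[0,0,0],"fingers":-1},{"offset":[0,0,0],"delta_rot":[0,0,0],"fingers":-1}]'
python3 -m inch '[{"offset":[0.2,-0.2,-0.5],"delta_rot":[0,0,0],"fingers":-1},{"offset":[0,0,0],"delta_rot":[0,0,0],"fingers":-1}]'
python3 -c "
from plan import *
status()"
```

```text
time: 14.45
tcp_pos: [632.3, 157.5, 63.3]
tcp_rot: [[0.901, -0.25, 0.356], [-0.119, -0.928, -0.352], [0.418, 0.275, -0.866]]
ft_force: [0.3, -0.7, -0.9]
opening: 62.0
gripper_force: 65.6
time: 14.65
tcp_pos: [632.5, 157.4, 62.9]
tcp_rot: [[0.901, -0.25, 0.356], [-0.118, -0.929, -0.352], [0.418, 0.275, -0.866]]
ft_force: [0.2, -0.8, -1.2]
opening: 61.9
gripper_force: 65.6
time: 14.85
tcp_pos: [632.7, 157.2, 62.4]
tcp_rot: [[0.901, -0.25, 0.356], [-0.118, -0.929, -0.352], [0.418, 0.275, -0.866]]
ft_force: [0.3, -0.1, -0.3]
opening: 61.6
gripper_force: 65.6
t 14.85 mid along 17.4 lateral world [-0.1 -0.1  0. ] tilt rotvec [-0.04  0.04 -0.04] twist about tool z 0.2 F.n -0.4 q [ -51.   63.   41.   94.  -19.   23. -116.] op 61.6
```

```bash
python3 -m inch '[{"offset":[0.2,-0.2,-0.5],"delta_rot":[0,0,0],"fingers":-1},{"offset":[0,0,0],"delta_rot":[0,0,0],"fingers":-1}]'
python3 -c "
from plan import *
status()"
python3 -m inch '[{"offset":[0.1,-0.1,-0.3],"delta_rot":[0,0,0],"fingers":-1},{"offset":[0,0,0],"delta_rot":[0,0,0],"fingers":-1}]'
python3 -c "
from plan import *
status()"
```

```text
time: 15.05
tcp_pos: [632.8, 157.1, 62.2]
tcp_rot: [[0.901, -0.25, 0.356], [-0.118, -0.929, -0.352], [0.418, 0.275, -0.866]]
ft_force: [-5.1, 1.1, 6.1]
opening: 61.7
gripper_force: 66.4
t 15.05 mid along 17.2 lateral world [-0.1 -0.1  0. ] tilt rotvec [-0.05  0.05 -0.04] twist about tool z 0.2 F.n 7.5 q [ -50.   63.   41.   94.  -19.   23. -116.] op 61.7
time: 15.25
tcp_pos: [632.8, 157.1, 62.1]
tcp_rot: [[0.901, -0.25, 0.356], [-0.118, -0.929, -0.352], [0.418, 0.274, -0.866]]
ft_force: [-9.0, 3.1, 11.5]
opening: 61.8
gripper_force: 66.9
t 15.25 mid along 17.1 lateral world [-0.  -0.1  0. ] tilt rotvec [-0.06  0.05 -0.04] twist about tool z 0.2 F.n 14.3 q [ -50.   63.   41.   94.  -19.   23. -116.] op 61.8
```

Firm contact (14 N) at 17.1 mm: seated on the plate. I ease off, open and back out along the axis.

```bash
python3 -m inch '[{"offset":[-0.1,0.1,0.3],"delta_rot":[0,0,0],"fingers":-1},{"offset":[0,0,0],"delta_rot":[0,0,0],"fingers":1},{"offset":[0,0,0],"delta_rot":[0,0,0],"fingers":1},{"offset":[0,0,0],"delta_rot":[0,0,0],"fingers":1},{"offset":[0,0,0],"delta_rot":[0,0,0],"fingers":1},{"offset":[0,0,0],"delta_rot":[0,0,0],"fingers":1},{"offset":[0,0,0],"delta_rot":[0,0,0],"fingers":1}]'
python3 -m inch '[{"offset":[-3.6,3.5,8.7],"delta_rot":[0,0,0],"fingers":1},{"offset":[-5.3,5.3,13],"delta_rot":[0,0,0],"fingers":1},{"offset":[-7.1,7.1,17.3],"delta_rot":[0,0,0],"fingers":1},{"offset":[-10.6,10.6,26],"delta_rot":[0,0,0],"fingers":1},{"offset":[-10.6,10.6,26],"delta_rot":[0,0,0],"fingers":1},{"offset":[-10.6,10.6,26],"delta_rot":[0,0,0],"fingers":1},{"offset":[0,0,0],"delta_rot":[0,0,0],"fingers":1},{"offset":[0,0,0],"delta_rot":[0,0,0],"fingers":1}]'
python3 - <<'E'
from plan import *
s,p,R,*_=status()
m=r.camera_model("wrist");w,d=r.camera("wrist");cv2.imwrite("pics/i.png",cv2.resize(w,(800,600)))
P=grid(m,d,60,450,60,384);v=P-foot;h=v@n;rad=np.linalg.norm(v-np.outer(h,n),axis=1)
k=(rad>9)&(rad<32)&(h>25)&(h<50)&(((P-p)@R)[:,2]>0);o,nn,b=plane(P[k]) if k.sum()>50 else (0,0,0)
Q=P[k][b];print(k.sum(),b.sum(),"top height",((o-foot)@n).round(2),"tilt rad",np.arccos(min(1,nn@n)).round(4))
c,rr=cv2.minEnclosingCircle(np.c_[(Q-foot)@e1,(Q-foot)@e2].astype(np.float32));print("centre",c,rr)
E
```

```text
time: 15.95
tcp_pos: [632.9, 157.0, 61.9]
tcp_rot: [[0.901, -0.25, 0.356], [-0.118, -0.929, -0.352], [0.418, 0.275, -0.866]]
ft_force: [-0.4, 0.6, 1.4]
opening: 85.3
gripper_force: 0.0
time: 16.75
tcp_pos: [584.8, 205.4, 179.6]
tcp_rot: [[0.9, -0.249, 0.357], [-0.118, -0.929, -0.351], [0.419, 0.274, -0.866]]
ft_force: [0.4, -0.0, 0.0]
opening: 85.4
gripper_force: 0.0
t 16.75 mid along 152.9 lateral world [ 0.   0.2 -0.1] tilt rotvec [-0.11  0.08 -0.08] twist about tool z 0.2 F.n -0.1 q [ -61.   54.   50.   93.  -15.   37. -119.] op 85.4
4216 3792 top height 33.74 tilt rad 0.0004
centre (-0.04669275879859924, -0.4856351315975189) 31.821029663085938
```

View pics/i.png

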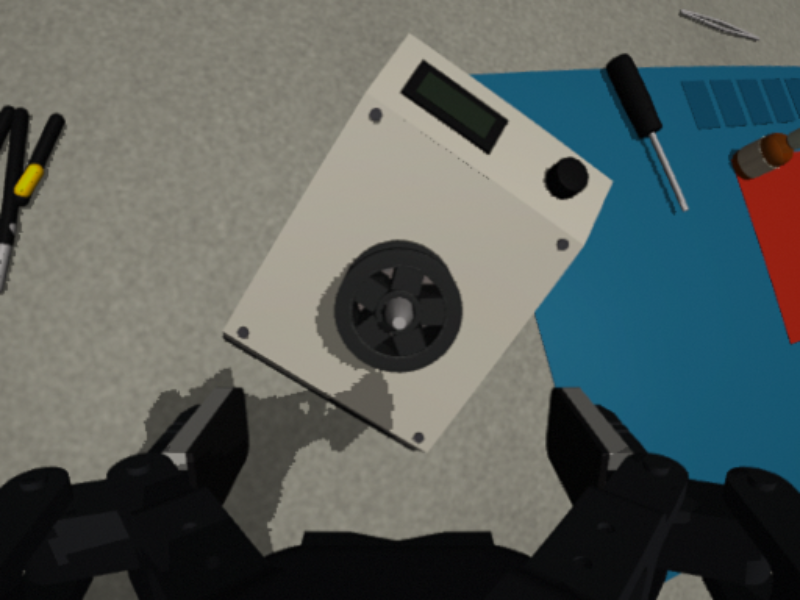

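The reel lies at (398,305) px on the spindle. Its top is 33.7 mm above the plate (34 expected), the tilt is 0.0004 rad and it is 0.5 mm off the axis. The robot is clear, so I hand in.

```bash
python3 -c "
from cell import r
print(r.hand_in())"
```

```text
the job is handed in; nothing more can be done
None
```

The reel is fully home on the grey winder's spindle with the drive pin in a window, released and clear of the robot, and the job is handed in. The first grasp shut on top of the reel with about 24 N because the reported tool point was about 34 mm off, but the reel was not disturbed.

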